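# Second slotted weight on the sample press

### The job

Add the larger slotted brass weight to the loading stem of the sample press, on top of the weight that is already there: slide it sideways under the stem's head, slot first, with its slot opposite the lower weight's slot, until the stem is right at the end of the slot, and let its underside nest flat and fully home in the lower weight. The stem may stand several millimetres off centre and must not be bent, so feel for it and never push the press or its stem harder than 20 N. Let go of the weight and leave the other things where they are.

Things in the scene. Friction and masses are not known exactly. Their poses are not given: they have to be found in the camera images.
- weight_center (a point): Centre of the larger loose slotted weight, the one to add: plain brass disc 68 mm across, 18 mm thick, 0.34 to 0.50 kg, with two upright flats at y = +-30 mm, 32 mm long (grip here). Wider and thicker than the other loose disc; on one of two equal black rests (post 36 mm across, 30 mm high). z up; the slot opens along +x. When the stem touches the slot's end its axis passes through this centre.
- weight_mouth (a point): Point in the mouth of the larger weight's slot, 30 mm from weight_center along x; same axes. The slot is 11 mm wide, from its end at x = -4 mm (from the centre) out through the rim at +x. The mouth flares evenly from 11 mm wide at x = 18 mm to 27 mm wide at x = 31 mm.
- weight: The same larger weight, told at its foot: origin on its axis, 13 mm below weight_center; same axes. It stands on a ring-shaped spigot under the disc, 30 mm across, 4 mm high, with the same 11 mm slot; the disc's flat underside is 9 mm below weight_center.
- press: Sample press fixed to the bench: black plate 150 x 150 x 12 mm, origin at the centre of its underside, z up; aluminium chamber 68 mm across up to 44 mm; above it a carrier with stem and lower brass weight (48 mm across, up to 76 mm). The lower weight's slot opens to the press's -x (roughly towards the robot), so the added weight's slot must open to the press's +x.
- press_axis (a point): Point on the nominal axis, mid-plate, 76 mm up, level with the lower weight's top; axes of the press. Stem and lower weight together stand up to 7 mm off it along x and up to 7 mm along y: not measured, to be felt or seen. The lower weight's top has a round recess for the spigot, 35 mm across (38 at its edge), 4.5 mm deep, concentric with the stem.
- press_head (a point): Point on the nominal axis at the top of the stem's head, 120 mm up. Stem: steel, 8 mm diameter, off the axis as told at press_axis; holds firm under pushes below 20 N. Head: 20 mm diameter, wider than the slot, underside 112 mm up. Added weight: nested home its centre is 85 mm up; 89 mm if the spigot only lies on the lower weight's rim.
- spare_center (a point): Centre of the smaller loose slotted weight, brass, 48 mm across, 12 mm thick, on the other black rest; leave it there.
- beaker_rim (a point): Middle of the rim of an open white plastic beaker, 84 mm across, 100 mm high; stands by.
- jar_mid (a point): Middle of an amber glass jar with black cap, 60 mm across, 75 mm high (this point is 37 mm up); stands by.
- dish_mid (a point): Middle of a shallow glass dish, 90 mm across, 16 mm high (this point is 8 mm up); stands by.
- tube_mid (a point): Middle of a capped plastic sample tube lying on the bench, 100 mm long, 33 mm across; stands by.
- forceps_mid (a point): Middle of steel forceps lying on the bench, 120 mm long, 6 mm thick; stand by.
Not all that is in view belongs to the job. Leave any pink or purple look-alike of the weight alone.

How it is judged:
At the end, for the whole second after the job is handed in: The larger weight lies still, flat and nested on the lower one: centre 83 to 86.8 mm above the bench, within 14 mm of the press's nominal axis, tilt under 0.06 rad, its slot's mouth at least 10 mm to the +x side of the press's centre (opposite the lower slot), let go by the fingers (height (world z) of weight_center between 0.083 and 0.0868 m and horizontal distance between weight_center and press_axis below 0.014 m and angle between weight_center's own z axis and vertical below 0.06 rad and x of weight_mouth in the frame of press above 0.01 m and linear speed of weight below 0.02 m/s and contact force between the fingers and weight below 0.1 N); the robot touches nothing.
It fails at once if the press or its stem is pushed harder than 20 N (contact force between anything else and press above 20 N).
It fails at once if a bystander is moved by more than 20 mm (distance of any of spare_center, beaker_rim, jar_mid, dish_mid, tube_mid, forceps_mid from where it was at the start of the episode above 0.02 m).
It also fails if it takes over 64 s, if anything falls off the work surface, if the arm or the gripper's body presses on something with over 40 N, if the wrist force passes 120 N, or if a joint passes its speed limit or range.

### The arm

A 6-joint arm with a two-finger parallel gripper is mounted at the origin on the work surface. World frame = base frame: x ahead of the robot, y to its left, z up, the work surface at z = 0. Lengths are in m, angles in rad, forces in N, time in s.
With the tool pointing down it reaches from about 0.275 to 0.75 m from the base axis. Payload 10.2 kg.
Tool frame: the origin (TCP) lies at the very end of the fingers, on their centre line; the grasp point (between the pads) lies 19 mm behind it; z points along the fingers, y is the line along which they close (so a half turn about z gives the same grasp; the last joint's range is limited). The gripper opens to 88 mm and grips with 3 to 60 N. Pads are 18 mm wide; open, the fingers measure 123 mm over their backs; the gripper's body (75 mm by 187 mm) begins 45 mm behind the grasp point.
Start: joints at [0.982, 0.313, 1.498, -0, 1.331, -0.223], TCP at [0.188, 0.49, 0.239] pointing down, gripper open.
Joint ranges: [-2.94, 2.94], [-0.97, 2.17], [0.19, 2.56], [-1.23, 4.37], [0.02, 3.11], [-2.88, 2.88]. Speed limits (rad/s): [2.39, 2.39, 3.01, 3.14, 3.14, 3.14].

### API

Orientations are given as [roll, pitch, yaw] about the fixed x, y, z axes, in that order (R = Rz(yaw) Ry(pitch) Rx(roll)).
In Python, from workcell import env, cams, job, boxes_of gives the robot as it stands.
- The arm moves only by the shell command python3 -m pendant 'ROWS' [FORCE]. ROWS is JSON, a list of rows, each a list of 5 numbers: the opening, from 0 (shut) to 1 (fully open), then the shift along the tool's x, y, z scaled (see below), then the turn about the tool's z scaled (see below). In form: [[gripper, x, y, z, turn], ...]. A call has 1 to 20 rows; each row shifts and turns the commanded pose from where the row before left it, along the tool's axes as they then stand; what a row does not reach is not made up. The controller multiplies each number of a shift by 0.04 m and each number of a turn by 5 degrees. A row lasts 1/10 s, in which the tool goes at most 50 mm and 8.59 degrees, less where a joint would pass 70% of its speed; a pose out of reach is approached as far as the arm can. A call with a number of a shift or a turn outside -1 to 1 is refused whole. A call with a gripper value outside its range is refused whole. The fingers move at their own pace and stop on an object; FORCE is the grip in N (left out, the last holds). Time passes only in rows, so rows that do not move let the fingers close. It gives the time, the measured TCP pose, the force, the opening and the grip force at its end, in the units of the state.
- env.sense(): the state, without advancing time (a new reading comes with each control period).
- cams.get_image(name): name is "scene" or "top" or "wrist"; returns the picture (384x512x3 uint8, red, green, blue); there is no depth.
- cams.camera_params(name): a dict with "intrinsics" (3x3 intrinsics, pixels), "rvec" (rotation vector, rad) and "tvec" (3), from world to camera coordinates, as OpenCV has them; the wrist camera has in their place "T_tool_cam" (4x4, takes a point from camera to tool coordinates, whose origin is the TCP and whose axes are the flange's). Camera axes: x right, y down, z forward; pixel columns grow to the right and rows downward; lengths in m; the calibration is good to about 2 mm. A picture is of the moment at which its call begins: read the wrist's pose just before it. camera_params takes no time and is no camera call.
- job.job_done(): hands the job in; it is judged then, once.
Trained networks look in the newest picture that a camera, given by its name, has taken for a name from the list of things; names that differ only in an ending like _2 or _b are one class to them, and where a whole thing is asked for, a point or a joint stands for the part that bears it (a point fixed in the world has none). Each returns a list of dicts, best first, with "confidence" (0 to 1); they miss things now and then, are a little off and sometimes report something else, mostly with a low value. They report only what shows in the picture. A call takes as long as a camera call. They do not tell look-alikes from the thing itself.
- boxes_of(camera, query): "xyz" ([x, y, z] in m, in the coordinates of the camera as it stood for that picture, good to about 4 mm: the middle of the surface that is visible of it).
The state is a dict: "t": time; "joint_pos": joint angles; "joint_vel": joint speeds; "tau": joint torques, N m; "tcp_pos": TCP position; "orientation": TCP orientation; "wrist_force": force on the tool from outside, world axes, zero at the start; "torque": the same for the moment, N m; "grip_width": finger opening in m; "grasp_force": force on a finger pad.
Only numpy, scipy, OpenCV 4.12 (cv2) and the standard library are available. Lean on these libraries where they do the work, as an engineer would, in place of code of your own. Each camera call takes 0.05 s, during which the arm holds its last target. There are 200 camera calls.

## Working session

There is one attempt and no reset: what is moved stays moved. The work goes in short steps, Python scripts to look and compute and a shell command to move; the robot and the scene stay as the last step left them, time stands still between calls to the robot, and variables do not carry over. Pictures are saved under pics/ and viewed, at most 10 in all, crops included, and the job is handed in when it is done.

```bash
ls; mkdir -p pics
cat > h.py <<'E'
import numpy as np, cv2
from workcell import env, cams, job, boxes_of
from scipy.spatial.transform import Rotation as R
def T_wc(n):  # camera->world
    p=cams.camera_params(n)
    if n=='wrist':
        s=env.sense(); T=np.eye(4); T[:3,:3]=R.from_euler('xyz',s['orientation']).as_matrix(); T[:3,3]=s['tcp_pos']
        return T@np.array(p['T_tool_cam'])
    T=np.eye(4); T[:3,:3]=cv2.Rodrigues(np.array(p['rvec'],float))[0]; T[:3,3]=np.ravel(p['tvec']); return np.linalg.inv(T)
def snap(n,f):
    T=T_wc(n); im=cams.get_image(n); cv2.imwrite(f'pics/{f}.png',im[:,:,::-1]); return T,im
def ray(n,T,u,v,z):
    K=np.array(cams.camera_params(n)['intrinsics']); d=T[:3,:3]@np.linalg.solve(K,[u,v,1]); o=T[:3,3]; return o+d*(z-o[2])/d[2]
def proj(n,T,p):
    K=np.array(cams.camera_params(n)['intrinsics']); c=np.linalg.inv(T)@np.append(p,1); q=K@c[:3]; return q[:2]/q[2]
def find(n,T,q,k=3):
    for b in boxes_of(n,q)[:k]:
        w=(T@np.append(b['xyz'],1))[:3]; print(n,q,round(b['confidence'],2),w.round(3),proj(n,T,w).round(0))
E
python3 - <<'E'
from h import *
for n in ['top','scene']:
    T,im=snap(n,n+'0')
    for q in ['weight_center','weight_mouth','press','press_axis','press_head','spare_center']+(['beaker_rim','jar_mid','dish_mid','tube_mid','forceps_mid'] if n=='top' else []): find(n,T,q)
print(env.sense())
E
```

```text
pics
top weight_center 0.9 [0.498 0.43  0.024] [110. 199.]
top weight_center 0.73 [0.508 0.315 0.05 ] [147. 199.]
top weight_center 0.55 [0.423 0.276 0.022] [157. 231.]
top weight_mouth 0.7 [0.508 0.313 0.054] [147. 199.]
top weight_mouth 0.62 [0.421 0.268 0.022] [160. 232.]
top weight_mouth 0.55 [0.489 0.432 0.018] [109. 203.]
top press 0.86 [0.584 0.036 0.008] [246. 188.]
top press 0.4 [0.509 0.315 0.053] [146. 198.]
top press_axis 0.68 [0.586 0.032 0.014] [248. 187.]
top press_head 0.76 [0.584 0.037 0.013] [246. 187.]
top spare_center 0.62 [ 0.482 -0.25   0.043] [342. 232.]
top beaker_rim 0.81 [ 0.687 -0.302  0.057] [366. 164.]
top jar_mid 0.56 [0.693 0.248 0.071] [179. 138.]
top dish_mid 0.72 [ 0.356 -0.03   0.01 ] [259. 268.]
top tube_mid 0.66 [0.625 0.415 0.027] [123. 159.]
top forceps_mid 0.49 [ 0.642 -0.404  0.005] [394. 187.]
scene weight_center 0.8 [0.503 0.427 0.022] [364. 172.]
scene weight_center 0.78 [0.431 0.266 0.022] [311. 173.]
scene weight_center 0.72 [0.62  0.027 0.013] [271. 230.]
scene weight_mouth 0.8 [0.434 0.266 0.026] [312. 172.]
scene weight_mouth 0.73 [0.5
[... 301 characters left out ...]
t': 0.95, 'joint_pos': array([ 9.81653208e-01,  3.12904605e-01,  1.49769800e+00,  4.15153867e-05,
        1.33101912e+00, -2.23392813e-01]), 'joint_vel': array([-1.76583290e-05, -3.51362882e-04, -3.94677882e-04,  1.00177651e-03,
       -1.18531241e-03,  9.91965565e-04]), 'tau': array([-2.87120980e-03, -4.02110803e+01, -2.52422154e+01,  6.93427725e-02,
        3.19660432e-02,  1.67391187e-05]), 'tcp_pos': array([0.18776707, 0.49027865, 0.23871857]), 'orientation': array([-3.14157324e+00, -4.57653758e-05,  2.77583249e+00]), 'wrist_force': array([0.13229304, 0.50738717, 0.41924796]), 'torque': array([ 0.05455957, -0.02515146, -0.02821425]), 'grasp_force': 0.0, 'grip_width': 0.08833289288846684}
```

Run:
```python
from h import *
a=cv2.imread('pics/top0.png')[120:290,80:420]; b=cv2.imread('pics/scene0.png')[140:310,120:460]
cv2.imwrite('pics/c0.png',cv2.resize(np.vstack([a,b]),None,fx=1.76,fy=1.76,interpolation=cv2.INTER_CUBIC))
```

```text
(no output)
```

View pics/c0.png

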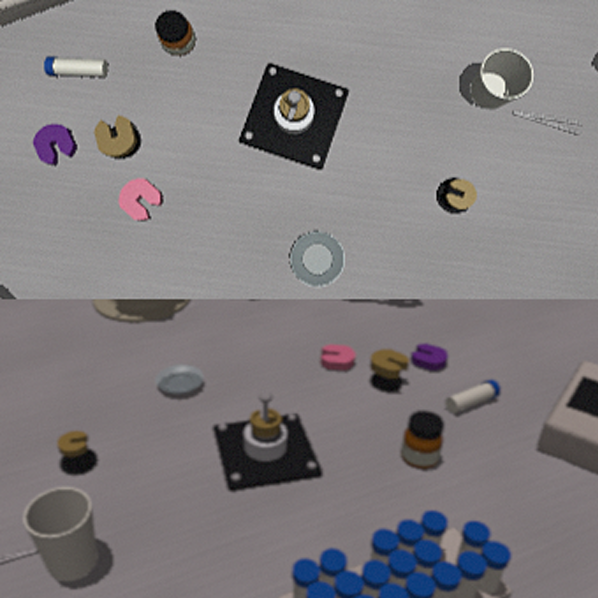

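In the top picture, three C-shaped discs could be the weight: purple at (111,201), pink at (158,233) and brass at (146,198). The brass one stands on a black rest, and it is wider than the other brass disc at (342,231), so it is the weight. Its slot opens up-image (+x, slightly left). The press is at (247,186), turned about -20°.

Run:
```python
from h import *
print(np.array(cams.camera_params('wrist')['T_tool_cam']).round(3).tolist(), np.array(cams.camera_params('wrist')['intrinsics']).round(0).tolist())
T=T_wc('top'); im=cv2.imread('pics/top0.png'); g=im.max(2)
m=np.zeros_like(g); m[150:225,205:290]=(g[150:225,205:290]<60)*255
m=cv2.morphologyEx(m,cv2.MORPH_CLOSE,np.ones((5,5)))
c=max(cv2.findContours(m,0,2)[0],key=cv2.contourArea)
P=np.float32([ray('top',T,*p[0],0.012)[:2] for p in c]); r=cv2.minAreaRect(P*1000); print('press',r, cv2.boxPoints(r).round(0).tolist())
# brass weight
h=cv2.cvtColor(im,cv2.COLOR_BGR2HSV); b=cv2.inRange(h,(10,60,60),(30,255,255)); w=np.zeros_like(b); w[180:218,128:166]=b[180:218,128:166]
c=max(cv2.findContours(w,0,2)[0],key=cv2.contourArea)
(x,y),rr=cv2.minEnclosingCircle(c); print(x,y,rr,ray('top',T,x,y,.052),'area centroid',ray('top',T,*np.array(np.nonzero(w)).mean(1)[::-1],.052))
cv2.imwrite('pics/w0.png',cv2.resize(im[175:222,120:175],None,fx=10,fy=10,interpolation=cv2.INTER_CUBIC))
```

```text
[[0.001, -0.955, -0.298, 0.078], [1.0, 0.001, 0.0, 0.001], [0.0, -0.298, 0.955, -0.146], [0.0, 0.0, 0.0, 1.0]] [[278.0, 0.0, 255.0], [0.0, 278.0, 192.0], [0.0, 0.0, 1.0]]
press ((592.0135498046875, 36.031768798828125), (148.37371826171875, 147.36172485351562), 77.73824310302734) [[504.0, -21.0], [648.0, -52.0], [680.0, 93.0], [536.0, 124.0]]
144.88461303710938 196.57691955566406 11.807854652404785 [0.51371882 0.32017243 0.052     ] area centroid [0.51044395 0.31921006 0.052     ]
```

View pics/w0.png

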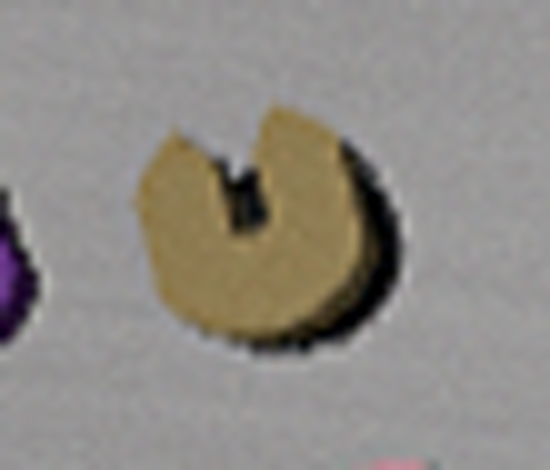

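```bash
cat >> h.py <<'E'
def to(p,yaw=None):
    s=env.sense(); M=R.from_euler('xyz',s['orientation']).as_matrix()
    d=M.T@(np.array(p)-s['tcp_pos'])
    print('tool shift units',(d/0.04).round(3), 'turn units', None if yaw is None else round(-np.degrees((yaw-s['orientation'][2]+np.pi)%(2*np.pi)-np.pi)/5,3), 't',s['t'])
E
python3 -c "
from h import *
to([.511,.319,.15],np.radians(196))"
```

```text
tool shift units [-9.078 -1.108  2.218] turn units -7.391 t 0.95
```

```bash
python3 -m pendant '[[1,-0.757,-0.092,0,0],[1,-0.757,-0.092,0,0],[1,-0.757,-0.092,0,0],[1,-0.757,-0.092,0,0],[1,-0.757,-0.092,0,0],[1,-0.757,-0.092,0,0],[1,-0.757,-0.092,0,0],[1,-0.757,-0.092,0,0],[1,-0.757,-0.092,0,0],[1,-0.757,-0.092,0,0],[1,-0.757,-0.092,0,0],[1,-0.757,-0.092,0,0],[1,0,0,0.37,-0.92],[1,0,0,0.37,-0.92],[1,0,0,0.37,-0.92],[1,0,0,0.37,-0.92],[1,0,0,0.37,-0.92],[1,0,0,0.37,-0.92],[1,0,0,0,-0.92],[1,0,0,0,-0.92]]'
python3 - <<'E'
from h import *
T,im=snap('wrist','w1'); find('wrist',T,'weight_center'); find('wrist',T,'weight_mouth')
print(env.sense()['tcp_pos'],env.sense()['orientation'])
h=cv2.cvtColor(im,cv2.COLOR_RGB2HSV); b=cv2.inRange(h,(10,60,60),(30,255,255))
n,l,st,ce=cv2.connectedComponentsWithStats(b); print(st[1:][st[1:,4]>300])
E
```

```text
t: 2.95
tcp_pos: [0.5112, 0.319, 0.1494]
orientation: [-3.142, -0.001, -2.862]
wrist_force: [0.3, -0.0, 0.4]
grip_width: 0.0879
grasp_force: 0.0
wrist weight_center 0.84 [0.423 0.276 0.019] [235.  84.]
wrist weight_center 0.81 [0.491 0.428 0.019] [359. 194.]
wrist weight_center 0.66 [0.511 0.32  0.058] [254. 195.]
wrist weight_mouth 0.93 [0.506 0.315 0.055] [250. 188.]
wrist weight_mouth 0.75 [0.42  0.273 0.022] [233.  79.]
wrist weight_mouth 0.6 [0.494 0.432 0.025] [364. 199.]
[0.51134731 0.31908432 0.14989597] [ 3.14159156e+00  8.51592064e-06 -2.86678979e+00]
[[ 222  158   69   72 3466]
 [  61  275   34   55  878]
 [ 415  275   34   55  876]
 [ 129  316   53   33  829]
 [ 228  342  284   14 2411]]
```

View pics/w1.png

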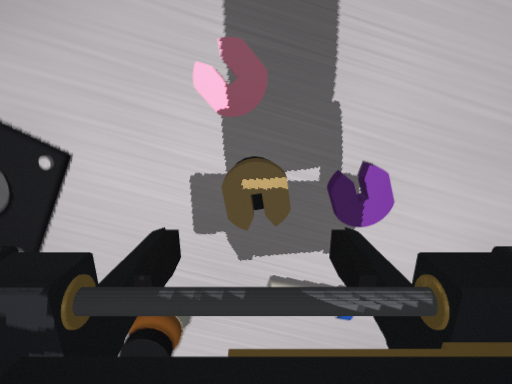

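The brass weight is at (256,195) with its slot opening down-image. Pink (230,77) and purple (362,195) lie flat on the bench. I'll fit the weight outline next.

```bash
cat >> h.py <<'E'
def fitw(T,im,x0,z):
    from scipy.optimize import minimize
    h=cv2.cvtColor(im,cv2.COLOR_RGB2HSV); b=cv2.inRange(h,(10,60,50),(30,255,255))
    n,l,st,ce=cv2.connectedComponentsWithStats(b); u=proj('wrist',T,[*x0[:2],z])
    k=1+np.argmin([np.hypot(*(c-u))+(s[4]<300)*1e3 for c,s in zip(ce[1:],st[1:])]); m=(l==k)
    a=np.linspace(0,2*np.pi,120); c=np.c_[34*np.cos(a),np.clip(34*np.sin(a),-30,30)]
    c=c[(np.abs(c[:,1])>13.5)|(c[:,0]<0)]; i=np.argmax(np.diff(c[:,1])) if 0 else None
    up=c[(c[:,1]>0)]; lo=c[c[:,1]<=0]
    out=np.vstack([up,lo,[[31,-13.5],[18,-5.5],[1,-5.5],[-4,0],[1,5.5],[18,5.5],[31,13.5]]])/1000
    def poly(p):
        C,S=np.cos(p[2]),np.sin(p[2]); w=out@np.array([[C,S],[-S,C]])+p[:2]
        return np.array([proj('wrist',T,[*q,z]) for q in w])
    def cost(v):
        r=np.zeros(m.shape,np.uint8); cv2.fillPoly(r,[np.round(poly(v*sc)*16).astype(np.int32)],1,shift=4)
        return -(m&(r>0)).sum()/(m|(r>0)).sum()
    sc=np.array([.005,.005,.1]); q=minimize(cost,np.array(x0)/sc,method='Nelder-Mead',options=dict(initial_simplex=np.array(x0)/sc+np.vstack([np.zeros(3),np.eye(3)])))
    return q.x*sc,q.fun
E
python3 - <<'E'
from h import *
im=cv2.imread('pics/w1.png')[:,:,::-1].copy(); T=T_wc('wrist')
for y in (.15,.3,.45): print(fitw(T,im,[.511,.32,y],.052))
E
```

```text
Traceback (most recent call last):
  File "h.py", line 38, in fitw
    sc=np.array([.005,.005,.1]); q=minimize(cost,np.array(x0)/sc,method='Nelder-Mead',options=dict(initial_simplex=np.array(x0)/sc+np.vstack([np.zeros(3),np.eye(3)])))
                                   ~~~~~~~~^^^^^^^^^^^^^^^^^^^^^^^^^^^^^^^^^^^^^^^^^^^^^^^^^^^^^^^^^^^^^^^^^^^^^^^^^^^^^^^^^^^^^^^^^^^^^^^^^^^^^^^^^^^^^^^^^^^^^^^^^^^^
  File "h.py", line 36, in cost
    r=np.zeros(m.shape,np.uint8); cv2.fillPoly(r,[np.round(poly(v*sc)*16).astype(np.int32)],1,shift=4)
                                                           ~~~~^^^^^^
  File "h.py", line 34, in poly
    return np.array([proj('wrist',T,[*q,z]) for q in w])
                     ~~~~^^^^^^^^^^^^^^^^^^
  File "h.py", line 15, in proj
    K=np.array(cams.camera_params(n)['intrinsics']); c=np.linalg.inv(T)@np.append(p,1); q=K@c[:3]; return q[:2]/q[2]
               ~~~~~~~~~~~~~~~~~~^^^
ValueError: time passes only in moves, steps and waits
```

```bash
python3 - <<'E'
s=open('h.py').read()
s=s.replace("K=np.array(cams.camera_params(n)['intrinsics'])","K=KK(n)").replace("def ray(","import functools\n@functools.cache\ndef KK(n): return np.array(cams.camera_params(n)['intrinsics'])\ndef ray(")
open('h.py','w').write(s)
E
python3 - <<'E'
from h import *
im=cv2.imread('pics/w1.png')[:,:,::-1].copy(); T=T_wc('wrist')
for y in (.15,.3,.45): print(fitw(T,im,[.511,.32,y],.052))
to([.511,.32,.024],np.radians(196))
E
```

```text
(array([0.51322738, 0.32223693, 0.44236153]), np.float64(-0.9492957746478873))
(array([0.51311272, 0.32228521, 0.40868253]), np.float64(-0.948169014084507))
(array([0.51373531, 0.32247221, 0.42576201]), np.float64(-0.9504810413129599))
tool shift units [2.000e-03 2.400e-02 3.147e+00] turn units -0.051 t 3.1
```

```bash
python3 -m pendant '[[1,0,0,0,-0.86],[1,0,0,0,-0.86],[1,0,0,0,0]]'
python3 -c "
from h import *
to([.5135,.3223,.024],.425+np.pi)"
```

```text
t: 3.4
tcp_pos: [0.5114, 0.3191, 0.15]
orientation: [3.142, 0.0, -2.716]
wrist_force: [0.6, 0.1, -0.4]
grip_width: 0.088
grasp_force: 0.0
tool shift units [-0.082  0.051  3.15 ] turn units 0.004 t 3.4
```

```bash
python3 -m pendant '[[1,-0.082,0.051,0.5,0],[1,0,0,0.5,0],[1,0,0,0.5,0],[1,0,0,0.5,0],[1,0,0,0.5,0],[1,0,0,0.35,0],[1,0,0,0.3,0],[1,0,0,0,0],[0.6,0,0,0,0],[0.6,0,0,0,0],[0.6,0,0,0,0],[0.6,0,0,0,0],[0.6,0,0,0,0],[0.6,0,0,0,0]]' 30
python3 -m pendant '[[0.5,0,0,0,0],[0.5,0,0,0,0],[0.5,0,0,0,0],[0.5,0,0,0,0],[0.5,0,0,0,0],[0.5,0,0,0,0]]' 30
```

```text
t: 4.8
tcp_pos: [0.5138, 0.3223, 0.0245]
orientation: [-3.141, 0.001, -2.715]
wrist_force: [1.0, -1.5, 5.6]
grip_width: 0.0594
grasp_force: 30.0
t: 5.4
tcp_pos: [0.5138, 0.3223, 0.0245]
orientation: [-3.141, 0.001, -2.715]
wrist_force: [0.3, -1.0, 6.7]
grip_width: 0.0594
grasp_force: 30.0
```

```bash
python3 -m pendant '[[0.3,0,0,-0.2,0],[0.3,0,0,-0.4,0],[0.3,0,0,-0.5,0],[0.3,0,0,-0.5,0],[0.3,0,0,-0.5,0],[0.3,0,0,-0.5,0],[0.3,0,0,-0.5,0],[0.3,0,0,-0.4,0],[0.3,0,0,-0.3,0],[0.3,0,0,0,0],[0.3,0,0,0,0]]' 30
python3 - <<'E'
from h import *
c=np.array([.592,.036]);u=np.array([np.cos(-.212),np.sin(-.212)])
p=c-.13*u; print(p); to([*p,.16],np.pi-.212)
E
```

```text
t: 6.5
tcp_pos: [0.5131, 0.3222, 0.1751]
orientation: [3.141, -0.001, -2.715]
wrist_force: [0.4, 0.4, -5.3]
grip_width: 0.0596
grasp_force: 30.0
[0.46491043 0.06335402]
tool shift units [ 3.773 -5.392  0.381] turn units 7.317 t 6.5
```

Run:
```python
from h import *
c=np.array([.592,.036]);u=np.array([np.cos(-.212),np.sin(-.212)])
p=c+.07*u; print(p); to([*p,.24],np.pi-.212)
```

```text
[0.66043284 0.02127091]
tool shift units [-0.239 -8.372 -1.625] turn units 7.317 t 6.5
```

```bash
python3 -m pendant '[[0.3,0,-0.3,-0.3,0],[0.3,-0.02,-0.6,-0.33,0],[0.3,-0.02,-0.7,-0.33,0],[0.3,-0.02,-0.75,-0.33,0],[0.3,-0.02,-0.8,-0.33,0],[0.3,-0.02,-0.8,0,0],[0.3,-0.02,-0.8,0,0],[0.3,-0.02,-0.8,0,0],[0.3,-0.02,-0.8,0,0],[0.3,-0.02,-0.8,0,0],[0.3,-0.02,-0.6,0,0],[0.3,-0.02,-0.42,0,0],[0.3,0,0,0,0.92],[0.3,0,0,0,0.92],[0.3,0,0,0,0.92],[0.3,0,0,0,0.92],[0.3,0,0,0,0.92],[0.3,0,0,0,0.92],[0.3,0,0,0,0.92],[0.3,0,0,0,0.9]]' 30
python3 -m pendant '[[0.3,0,0,0,0],[0.3,0,0,0,0]]'
python3 - <<'E'
from h import *
T,im=snap('wrist','p1')
for q in ['press','press_axis','press_head']: find('wrist',T,q,1)
E
```

```text
t: 8.5
tcp_pos: [0.6566, 0.0282, 0.2407]
orientation: [-3.142, -0.001, 2.925]
wrist_force: [-0.5, 0.0, -3.8]
grip_width: 0.06
grasp_force: 30.0
t: 8.7
tcp_pos: [0.6567, 0.0283, 0.2407]
orientation: [-3.142, -0.0, 2.93]
wrist_force: [-0.0, 0.2, -3.9]
grip_width: 0.0592
grasp_force: 30.0
wrist press 0.7 [0.589 0.04  0.007] [252. 112.]
wrist press_axis 0.56 [0.583 0.038 0.012] [250. 108.]
wrist press_head 0.73 [0.585 0.033 0.013] [246. 111.]
```

View pics/p1.png

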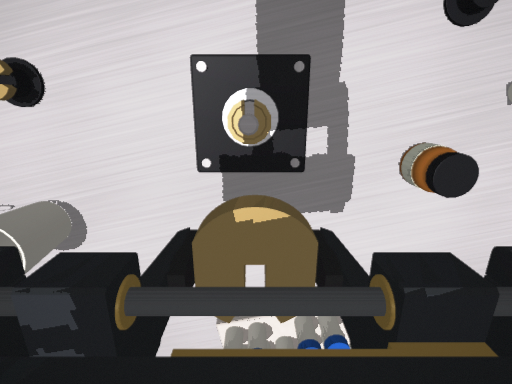

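The plate corners are near (191,55), (310,55), (303,171) and (197,171). The stem head is near (249,124), and the held weight sits between the fingers with its slot pointing down-image. Next is an enlarged view of the stem.

Run:
```python
from h import *
T=T_wc('wrist'); im=cv2.imread('pics/p1.png')
C=np.float32([ray('wrist',T,*p,.012)[:2] for p in [(191,54.5),(310.5,54.5),(303.5,171.5),(197,171.5)]])*1000
r=cv2.minAreaRect(C); print(C.tolist(),r,C.mean(0))
cr=cv2.resize(im[75:160,205:295],None,fx=7,fy=7,interpolation=cv2.INTER_CUBIC); cv2.imwrite('pics/p1c.png',cr)
```

```text
[[506.4003601074219, -18.180116653442383], [537.28759765625, 125.08210754394531], [680.7904663085938, 93.24076080322266], [649.7178344726562, -50.86335372924805]] ((593.5028076171875, 37.10936737060547), (148.29428100585938, 146.99038696289062), 77.83182525634766) [593.5491   37.31985]
```

View pics/p1c.png

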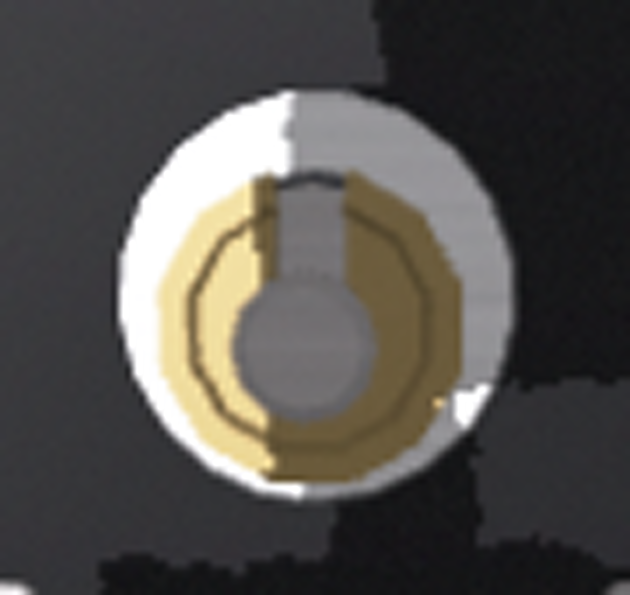

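Run:
```python
from h import *
T=T_wc('wrist'); im=cv2.imread('pics/p1.png')[:,:,::-1].copy()
yaw=-np.radians(12.17); M=np.array([[np.cos(yaw),np.sin(yaw)],[-np.sin(yaw),np.cos(yaw)]]); c=np.array([.5935,.0372])
f=lambda x,y:(x/7-.5+205,y/7-.5+75)
for n,p,z in [('head',(304,347),.12),('lower',(311,326),.076),('recess',(309,330),.076),('chamber',(317,293),.044)]:
    w=ray('wrist',T,*f(*p),z)[:2]; print(n,w.round(4),'press frame',(M@(w-c)).round(4))
s=env.sense(); print(s['tcp_pos'],s['orientation'])
print([proj('wrist',T,[*(s['tcp_pos'][:2]),s['tcp_pos'][2]+.019+.009])])
u=-np.array([np.cos(s['orientation'][2]),np.sin(s['orientation'][2])])
# rear rim of disc top (-34mm) predicted vs picture
for zz in (.010,.028): print(proj('wrist',T,[*(s['tcp_pos'][:2]-.034*u),s['tcp_pos'][2]+zz]))
```

```text
head [0.596  0.0359] press frame [ 0.0027 -0.0007]
lower [0.5956 0.0361] press frame [ 0.0023 -0.0007]
recess [0.5962 0.0356] press frame [ 0.0029 -0.001 ]
chamber [0.5921 0.0373] press frame [-0.0014 -0.0002]
[0.65668567 0.02837009 0.2407268 ] [-3.14152700e+00 -6.21955770e-05  2.92863144e+00]
[array([252.85690139, 271.43885219])]
[252.98351892 194.28812855]
[252.7559219  206.44877179]
```

Run:
```python
from h import *
s=np.array([.5957,.0350]);u=np.array([np.cos(-.213),np.sin(-.213)])
p=s-.1*u; print(p); to([*p,.0775],np.pi-.213)
```

```text
[0.49795989 0.05613931]
tool shift units [ 4.025 -0.16   4.081] turn units 0.0 t 8.9
```

```bash
python3 -m pendant '[[0.3,0.3,-0.02,0,0],[0.3,0.5,-0.02,0,0],[0.3,0.6,-0.02,0,0],[0.3,0.6,-0.02,0,0],[0.3,0.6,-0.02,0,0],[0.3,0.6,-0.02,0,0],[0.3,0.5,-0.02,0.2,0],[0.3,0.325,-0.02,0.4,0],[0.3,0,0,0.6,0],[0.3,0,0,0.6,0],[0.3,0,0,0.6,0],[0.3,0,0,0.6,0],[0.3,0,0,0.5,0],[0.3,0,0,0.4,0],[0.3,0,0,0.18,0],[0.3,0,0,0,0],[0.3,0,0,0,0],[0.3,0,0,0,0]]' 30
python3 - <<'E'
from h import *
s=np.array([.5957,.0350]); to([*s,.0775],np.pi-.213)
T,im=snap('scene','s1'); cv2.imwrite('pics/s1c.png',cv2.resize(im[120:300,180:380,::-1],None,fx=3,fy=3,interpolation=cv2.INTER_CUBIC))
E
```

```text
t: 10.7
tcp_pos: [0.4985, 0.0563, 0.0784]
orientation: [3.141, 0.002, 2.928]
wrist_force: [-0.3, 0.2, -3.5]
grip_width: 0.0594
grasp_force: 30.0
tool shift units [-2.487 -0.005  0.028] turn units -0.009 t 10.7
```

View pics/s1c.png

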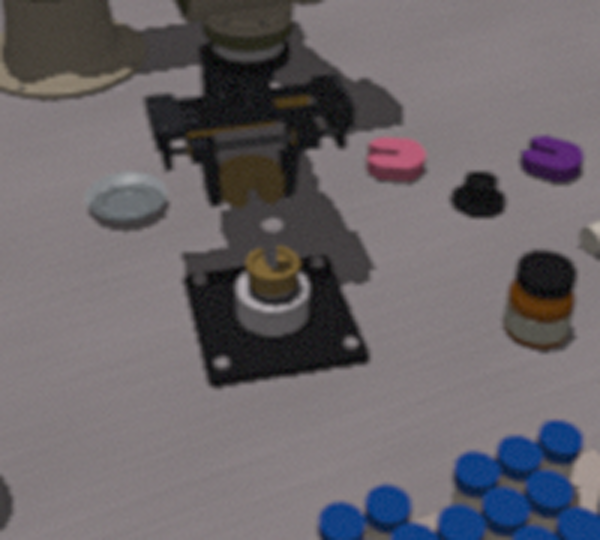

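The weight is held level at crop (250,180), and its slot faces the stem (270,240). I'll slide it in now.

```bash
python3 -m pendant '[[0.3,-0.3,0,0.02,0],[0.3,-0.35,0,0,0],[0.3,-0.35,0,0,0],[0.3,-0.3,0,0,0],[0.3,-0.2,0,0,0],[0.3,0,0,0,0]]' 30
python3 -m pendant '[[0.3,-0.1,0,0,0],[0.3,-0.1,0,0,0],[0.3,-0.1,0,0,0],[0.3,0,0,0,0]]'
```

```text
t: 11.35
tcp_pos: [0.5573, 0.0434, 0.077]
orientation: [3.142, 0.001, 2.927]
wrist_force: [-1.1, -0.5, -4.0]
grip_width: 0.0594
grasp_force: 30.0
t: 11.75
tcp_pos: [0.5687, 0.0409, 0.0768]
orientation: [-3.142, 0.0, 2.928]
wrist_force: [0.3, 0.4, -4.4]
grip_width: 0.0597
grasp_force: 30.0
```

```bash
python3 -m pendant '[[0.3,-0.05,0,0,0],[0.3,-0.05,0,0,0],[0.3,-0.05,0,0,0],[0.3,0,0,0,0]]'
```

```text
t: 12.15
tcp_pos: [0.5745, 0.0397, 0.0767]
orientation: [-3.142, 0.0, 2.928]
wrist_force: [0.2, 1.0, -4.2]
grip_width: 0.0599
grasp_force: 30.0
```

```bash
python3 -m pendant '[[0.3,-0.05,0,0,0],[0.3,-0.05,0,0,0],[0.3,0,0,0,0]]';python3 -m pendant '[[0.3,-0.05,0,0,0],[0.3,-0.05,0,0,0],[0.3,0,0,0,0]]'
```

```text
t: 12.45
tcp_pos: [0.5784, 0.0388, 0.0767]
orientation: [-3.142, 0.0, 2.928]
wrist_force: [0.3, -0.1, -4.4]
grip_width: 0.0598
grasp_force: 30.0
t: 12.75
tcp_pos: [0.5823, 0.038, 0.0767]
orientation: [3.142, 0.0, 2.928]
wrist_force: [-0.5, -1.1, -4.7]
grip_width: 0.0595
grasp_force: 30.0
```

```bash
python3 -m pendant '[[0.3,-0.05,0,0,0],[0.3,-0.05,0,0,0],[0.3,0,0,0,0]]';python3 -m pendant '[[0.3,-0.05,0,0,0],[0.3,-0.04,0,0,0],[0.3,0,0,0,0]]';python3 -m pendant '[[0.3,-0.025,0,0,0],[0.3,-0.025,0,0,0],[0.3,0,0,0,0]]'
```

```text
t: 13.05
tcp_pos: [0.5862, 0.0371, 0.0767]
orientation: [3.142, 0.0, 2.928]
wrist_force: [-0.4, -0.5, -4.3]
grip_width: 0.0595
grasp_force: 30.0
t: 13.35
tcp_pos: [0.5897, 0.0364, 0.0767]
orientation: [3.142, 0.0, 2.928]
wrist_force: [0.8, -0.5, -4.3]
grip_width: 0.0598
grasp_force: 30.0
t: 13.65
tcp_pos: [0.5915, 0.036, 0.0767]
orientation: [-3.142, 0.0, 2.928]
wrist_force: [0.3, -0.1, -4.5]
grip_width: 0.0597
grasp_force: 30.0
```

```bash
for i in 1 2; do python3 -m pendant '[[0.3,-0.025,0,0,0],[0.3,0,0,0,0]]' | grep -E 'tcp|wrist'; done
```

```text
tcp_pos: [0.5925, 0.0358, 0.0767]
wrist_force: [-0.1, -1.1, -4.5]
tcp_pos: [0.5935, 0.0356, 0.0767]
wrist_force: [0.8, 0.6, -4.4]
```

```bash
python3 -m pendant '[[0.3,-0.02,0,0,0],[0.3,0,0,0,0]]' | grep -E 'tcp|wrist'
```

```text
tcp_pos: [0.5943, 0.0354, 0.0767]
wrist_force: [0.6, 1.0, -3.3]
```

```bash
python3 -m pendant '[[0.3,-0.02,0,0,0],[0.3,0,0,0,0]]' | grep -E 'tcp|wrist'
```

```text
tcp_pos: [0.595, 0.0352, 0.0767]
wrist_force: [-0.7, 0.6, -4.4]
```

```bash
python3 -m pendant '[[0.3,-0.02,0,0,0],[0.3,0,0,0,0]]' | grep -E 'tcp|wrist'
```

```text
tcp_pos: [0.5958, 0.0351, 0.0767]
wrist_force: [-0.7, 0.3, -4.0]
```

```bash
python3 -m pendant '[[0.3,-0.015,0,0,0],[0.3,0,0,0,0]]' | grep -E 'tcp|wrist'
```

```text
tcp_pos: [0.5962, 0.035, 0.0767]
wrist_force: [-0.8, -0.3, -3.5]
```

```bash
python3 -m pendant '[[0.3,-0.015,0,0,0],[0.3,0,0,0,0]]' | grep -E 'tcp|wrist'
```

```text
tcp_pos: [0.5963, 0.035, 0.0766]
wrist_force: [-4.9, 0.7, -1.5]
```

```bash
python3 -m pendant '[[0.3,0.012,0,0,0],[0.3,0,0,0.05,0],[0.3,0,0,0.05,0],[0.3,0,0,0,0]]' | grep -E 'tcp|wrist'; python3 -m pendant '[[0.3,0,0,0.04,0],[0.3,0,0,0,0]]' | grep -E 'tcp|wrist'
```

```text
tcp_pos: [0.5962, 0.035, 0.0723]
wrist_force: [-2.6, 1.4, -4.9]
tcp_pos: [0.5963, 0.035, 0.0709]
wrist_force: [-4.2, 1.5, -4.6]
```

```bash
python3 -m pendant '[[0.3,0,0,0.02,0],[0.3,0,0,0,0]]' | grep -E 'tcp|wrist'
```

```text
tcp_pos: [0.5963, 0.035, 0.0702]
wrist_force: [-4.4, 0.6, -3.0]
```

```bash
python3 -m pendant '[[0.3,0,0,0.02,0],[0.3,0,0,0,0]]' | grep -E 'tcp|wrist'
```

```text
tcp_pos: [0.5963, 0.035, 0.0695]
wrist_force: [-5.0, 1.2, -1.7]
```

```bash
python3 -m pendant '[[0.3,0.02,0,0,0],[0.3,0,0,0.01,0],[0.3,0,0,0,0]]' | grep -E 'tcp|wrist'
```

```text
tcp_pos: [0.5961, 0.0349, 0.0692]
wrist_force: [-0.4, -0.8, -4.5]
```

```bash
python3 -m pendant '[[0.3,0,0,0.02,0],[0.3,0,0,0,0]]' | grep -E 'tcp|wrist'
```

```text
tcp_pos: [0.5958, 0.0351, 0.0682]
wrist_force: [0.4, 0.0, -4.4]
```

```bash
python3 -m pendant '[[0.3,0,0,0.02,0],[0.3,0,0,0,0]]' | grep -E 'tcp|wrist'
```

```text
tcp_pos: [0.5957, 0.0351, 0.0674]
wrist_force: [-0.9, 0.4, -4.7]
```

Free descent into the recess, with the foot now below the rim. I'll keep lowering it.

```bash
python3 -m pendant '[[0.3,0,0,0.015,0],[0.3,0,0,0,0]]' | grep -E 'tcp|wrist'
```

```text
tcp_pos: [0.5956, 0.0351, 0.0668]
wrist_force: [-0.5, 0.2, -4.3]
```

```bash
python3 -m pendant '[[0.3,0,0,0.015,0],[0.3,0,0,0,0]]' | grep -E 'tcp|wrist'
```

```text
tcp_pos: [0.5957, 0.0351, 0.0665]
wrist_force: [0.4, 0.5, -1.8]
```

```bash
python3 -m pendant '[[0.3,0,0,0.01,0],[0.3,0,0,0,0]]' | grep -E 'tcp|wrist'
```

```text
tcp_pos: [0.5958, 0.0351, 0.0665]
wrist_force: [-2.0, 0.0, 3.1]
```

It's home: TCP 0.0665 puts the weight's centre at about 0.085. Next I release and withdraw straight up.

```bash
python3 -m pendant '[[0.3,0,0,-0.01,0],[0.3,0,0,0,0]]' 10 | grep -E 'tcp|wrist|gra'; python3 -m pendant '[[0.75,0,0,0,0],[0.8,0,0,0,0],[0.9,0,0,0,0],[1,0,0,0,0],[1,0,0,0,0],[1,0,0,0,0]]'
```

```text
tcp_pos: [0.5958, 0.0351, 0.0665]
wrist_force: [-1.2, -0.3, 1.7]
grasp_force: 10.0
t: 18.15
tcp_pos: [0.5957, 0.0351, 0.0663]
orientation: [-3.142, 0.0, 2.928]
wrist_force: [0.8, -0.3, -0.5]
grip_width: 0.0877
grasp_force: 0.0
```

```bash
python3 -m pendant '[[1,0,0,-0.15,0],[1,0,0,-0.3,0],[1,0,0,-0.4,0],[1,0,0,-0.5,0],[1,0,0,-0.5,0],[1,0,0,-0.5,0],[1,0,0,-0.5,0],[1,0,0,-0.5,0],[1,-0.4,0,-0.5,0],[1,-0.5,0,-0.4,0],[1,-0.5,0,0,0],[1,-0.4,0,0,0],[1,0,0,0,0]]'
python3 - <<'E'
from h import *
T,im=snap('wrist','p2'); _,i2=snap('scene','s2')
a=cv2.resize(im[30:190,150:350],(500,400),interpolation=2)[:,:,::-1]; b=cv2.resize(i2[190:250,235:310],(500,400)[::1],interpolation=2)[:,:,::-1]
cv2.imwrite('pics/e.png',cv2.resize(np.hstack([a,b]),None,fx=.8,fy=.8))
print(fitw(T,im,[.596,.035,-.21],.094)); print(T[:3,3])
E
```

```text
t: 19.45
tcp_pos: [0.6668, 0.0194, 0.2366]
orientation: [-3.142, 0.001, 2.927]
wrist_force: [0.0, 0.7, -0.5]
grip_width: 0.0882
grasp_force: 0.0
(array([ 0.59579793,  0.0359563 , -0.22151821]), np.float64(-0.8812649164677804))
[0.59060788 0.03680718 0.38303091]
```

View pics/e.png

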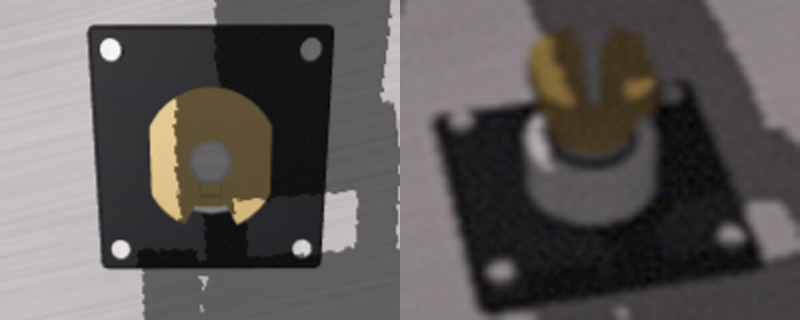

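The weight lies flat and concentric under the stem's head, with its slot facing the press's +x and the gripper clear of it.

```bash
python3 -c "
from h import *
print(job.job_done())"
```

```text
the job is handed in; nothing more can be done
None
```

I nested the larger weight on the lower one, slot to the press's +x, let it go and handed the job in at about 19.5 s; wrist-force readings on the press were about 8 N at most, and the verdict was not shown.

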